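Empty the block tray into the games crate

TASK

Pull the block tray out from under the riser shelf by the end that sticks out, keeping its four blocks in it, until its back handle is well clear of the shelf, and leave it standing flat on the table for a moment with your hand off. Then take it by the back handle, lift it still loaded to the crate, tip all four blocks out over its open front edge into the crate, and put the empty tray back flat on the open table in front of the shelf. Leave the other things on the table where they are.

Things in the scene. Friction and masses are not known exactly. Their poses are not given: they have to be found in the camera images.
- riser: Fixed dark wooden riser shelf at the left, open mouth to the table's middle; loudspeaker and receiver on it rise to 300 mm. Board 320 mm wide (its y), 230 deep (its x), underside 115 and top 131 mm above the table; cheeks 288 mm apart inside, starting 30 mm behind the front edge. Origin: on the table under the middle of the board's front edge; x points in under the shelf.
- tray: Loose dark wooden tray, about 0.32 kg, 190 mm long (its x), 156 wide (its y), floor 5 mm thick, slides on the table. No lip at the front (-x end); a leaning tab handle at the back (+x end). It starts with its back half and handle under the riser, the open front end sticking out of the mouth by 75 to 90 mm. Origin: centre of its underside; x points from open front to back, z up.
- tray_center (a point): Centre of the tray, half-way up its lips, 17.5 mm above its underside; axes as the tray's. The lips are 35 mm high (from the underside) and 8 mm thick, along both long sides (middle of their thickness 74 mm either side in y) and across the back. Blocks stand at least 30 mm clear of the side lips, so that a side lip can be pinched from above.
- tray_front (a point): Middle of the tray's open front edge, in the 5 mm floor: 95 mm in -x from the tray's centre, 2.5 mm above its underside. Axes as the tray's. The blocks (wood on wood) begin to slide at a slope of 25 to 36 degrees.
- tray_handle (a point): Gripping point of the back handle, a flat dark wooden tab on the middle of the back lip: 60 mm wide (tray y), 12 thick, leaning back (to tray +x) 20 degrees from upright, top 80 mm above the tray's underside. The point is inside the tab, 17 mm below its top along the lean: 108 mm in +x from the tray's centre, 64 mm above its underside. Axes as the tray's (not leaning).
- crate: Fixed dark wooden storage crate at the right, open on top, 190 mm (its x) by 250 mm (its y) by 85 mm high, walls and floor 10 mm thick; a long side faces the riser's side of the table. Origin: centre of its underside; its x axis points towards the riser side.
- block0_center (a point): Centre of one of four alike pale wooden tumbling-tower blocks, 84 x 28 x 17 mm, 25 g, lying loose in the tray two by two, lengthwise along it, at least 30 mm clear of the side lips. Its x axis lies along the block.
- block1_center (a point): Centre of one of four alike pale wooden tumbling-tower blocks, 84 x 28 x 17 mm, 25 g, lying loose in the tray two by two, lengthwise along it, at least 30 mm clear of the side lips. Its x axis lies along the block.
- block2_center (a point): Centre of one of four alike pale wooden tumbling-tower blocks, 84 x 28 x 17 mm, 25 g, lying loose in the tray two by two, lengthwise along it, at least 30 mm clear of the side lips. Its x axis lies along the block.
- block3_center (a point): Centre of one of four alike pale wooden tumbling-tower blocks, 84 x 28 x 17 mm, 25 g, lying loose in the tray two by two, lengthwise along it, at least 30 mm clear of the side lips. Its x axis lies along the block.
- mug: White mug, 80 mm across, 95 mm high; a bystander to be left alone. Origin: centre of its underside.
- chalk: Cue chalk cube, 24 mm; a bystander to be left alone. Origin: centre of its underside.
- puck: Steel shuffleboard puck, 58 mm across, 20 mm high; a bystander to be left alone. Origin: centre of its underside.
- coasters: Stack of cork coasters, 96 mm across, 21 mm high; a bystander to be left alone. Origin: centre of its underside.
- remote: Black remote control, 160 x 45 x 18 mm; a bystander to be left alone. Origin: centre of its underside.
- dicecup: Black dice cup, 76 mm across, 100 mm high; a bystander to be left alone. Origin: centre of its underside.
- jar: Glass jar, 90 mm across, 140 mm high; a bystander to be left alone. Origin: centre of its underside.
Not all that is in view belongs to the job. Leave any black look-alike of the part that bears block1_center alone.

How it is judged:
On the way, in this order (a step that is already met when the one before it is completed fails the run):
1. the loaded tray stands flat on the table, its handle's gripping point at least 30 mm in front of the shelf's edge, let go and at rest with all four blocks in it (x of tray_handle in the frame of riser below -0.03 m and angle between tray's own z axis and vertical below 0.05 rad and height (world z) of tray_center below 0.023 m and contact force between the fingers and tray below 0.1 N and linear speed of tray below 0.02 m/s and x of block0_center in the frame of tray between -0.11 and 0.09 m and y of block0_center in the frame of tray between -0.073 and 0.073 m and z of block0_center in the frame of tray between 0 and 0.06 m and x of block1_center in the frame of tray between -0.11 and 0.09 m and y of block1_center in the frame of tray between -0.073 and 0.073 m and z of block1_center in the frame of tray between 0 and 0.06 m and x of block2_center in the frame of tray between -0.11 and 0.09 m and y of block2_center in the frame of tray between -0.073 and 0.073 m and z of block2_center in the frame of tray between 0 and 0.06 m and x of block3_center in the frame of tray between -0.11 and 0.09 m and y of block3_center in the frame of tray between -0.073 and 0.073 m and z of block3_center in the frame of tray between 0 and 0.06 m), for 0.2 s.
2. the tray, still holding all four blocks, is held by its back handle and lifted with its front edge more than 60 mm above the table (distance between the grasp point and tray_handle below 0.055 m and x of block0_center in the frame of tray between -0.11 and 0.09 m and y of block0_center in the frame of tray between -0.073 and 0.073 m and z of block0_center in the frame of tray between 0 and 0.06 m and x of block1_center in the frame of tray between -0.11 and 0.09 m and y of block1_center in the frame of tray between -0.073 and 0.073 m and z of block1_center in the frame of tray between 0 and 0.06 m and x of block2_center in the frame of tray between -0.11 and 0.09 m and y of block2_center in the frame of tray between -0.073 and 0.073 m and z of block2_center in the frame of tray between 0 and 0.06 m and x of block3_center in the frame of tray between -0.11 and 0.09 m and y of block3_center in the frame of tray between -0.073 and 0.073 m and z of block3_center in the frame of tray between 0 and 0.06 m and height (world z) of tray_front above 0.06 m), for 0.05 s.
3. held by the back handle, the tray is tipped at least 0.35 rad with the middle of its open edge over the crate (distance between the grasp point and tray_handle below 0.055 m and angle between tray's own z axis and vertical above 0.35 rad and x of tray_front in the frame of crate between -0.11 and 0.11 m and y of tray_front in the frame of crate between -0.125 and 0.125 m), for 0.05 s.
At the end, for the whole second after the job is handed in: All four blocks lie in the crate (centres within its walls and below its rim), and the tray stands flat on the table (level within 0.05 rad, resting on the table and on nothing else), at rest, let go, with its handle's gripping point at least 30 mm in front of the shelf's edge (x of block0_center in the frame of crate between -0.09 and 0.09 m and y of block0_center in the frame of crate between -0.12 and 0.12 m and z of block0_center in the frame of crate between 0 and 0.085 m and x of block1_center in the frame of crate between -0.09 and 0.09 m and y of block1_center in the frame of crate between -0.12 and 0.12 m and z of block1_center in the frame of crate between 0 and 0.085 m and x of block2_center in the frame of crate between -0.09 and 0.09 m and y of block2_center in the frame of crate between -0.12 and 0.12 m and z of block2_center in the frame of crate between 0 and 0.085 m and x of block3_center in the frame of crate between -0.09 and 0.09 m and y of block3_center in the frame of crate between -0.12 and 0.12 m and z of block3_center in the frame of crate between 0 and 0.085 m and angle between tray's own z axis and vertical below 0.05 rad and height (world z) of tray_center below 0.023 m and x of tray_handle in the frame of riser below -0.03 m and contact force between the fingers and tray below 0.1 N and linear speed of tray below 0.02 m/s); the robot touches nothing.
It fails at once if a bystander (mug, chalk, puck, coasters, remote, dice cup, jar) is moved more than 40 mm (distance of any of mug, chalk, puck, coasters, remote, dicecup, jar from where it was at the start of the episode above 0.04 m).
It also fails if it takes over 58 s, if anything falls off the work surface, if the arm or the gripper's body presses on something with over 40 N, if the wrist force passes 120 N, or if a joint passes its speed limit or range.

ROBOT

A 6-joint arm with a two-finger parallel gripper is mounted at the origin on the work surface. World frame = base frame: x ahead of the robot, y to its left, z up, the work surface at z = 0. Lengths are in m, angles in rad, forces in N, time in s.
With the tool pointing down it reaches from about 0.25 to 0.775 m from the base axis. Payload 4 kg.
Tool frame: the origin (TCP) lies at the very end of the fingers, on their centre line; the grasp point (between the pads) lies 19 mm behind it; z points along the fingers, y is the line along which they close (so a half turn about z gives the same grasp; the last joint's range is limited). The gripper opens to 94 mm and grips with 3 to 60 N. Pads are 16 mm wide; open, the fingers measure 119 mm over their backs; the gripper's body (75 mm by 177 mm) begins 78 mm behind the grasp point.
Start: joints at [-1.218, 0.087, 1.371, -0, 1.684, -0.103], TCP at [0.242, -0.494, 0.168] pointing down, gripper open.
Joint ranges: [-3.1, 3.1], [-0.76, 2.03], [0.27, 2.55], [-1.08, 4.22], [0.17, 2.65], [-2.57, 2.57]. Speed limits (rad/s): [2.79, 2.79, 3.14, 3.14, 3.14, 3.14].

INTERFACE

Orientations are given as [roll, pitch, yaw] about the fixed x, y, z axes, in that order (R = Rz(yaw) Ry(pitch) Rx(roll)).
In Python, from bench import robot, vision gives the robot as it stands.
- The arm moves only by the shell command python3 -m crank 'ROWS'. ROWS is JSON, a list of rows, each a list of 3 entries, a list of its own where there are three numbers: the closure, from 0 (fully open) to 1 (shut), then the shift along the tool's x, y, z in m, then the turn, a rotation vector about the tool's x, y, z in degrees. A call has 1 to 8 rows; each row shifts and turns the commanded pose from where the row before left it, along the tool's axes as they then stand; what a row does not reach is not made up. A row lasts 1/10 s, in which the tool goes at most 50 mm and 8.59 degrees, less where a joint would pass 70% of its speed; a pose out of reach is approached as far as the arm can. A call with a gripper value outside its range is refused whole. The fingers move at their own pace and stop on an object; the grip force is fixed at half the most. Time passes only in rows, so rows that do not move let the fingers close. It gives the time, the measured TCP pose, the force, the opening and the grip force at its end, in the units of the state.
- robot.get_obs(): the state, without advancing time (a new reading comes with each control period).
- vision.snapshot(name): name is "scene" or "side" or "wrist"; returns a dict with "color" (480x640x3 uint8, red, green, blue), "z_map" (480x640 float32, m along the optical axis (not along the pixel's ray), 0 where there is no reading), "fx", "fy", "cx", "cy" (pixels), "dist" ([k1, k2, p1, p2, k3] as OpenCV has them; the pictures are not rectified), "R" (3x3) and "t" (3): a world point X has camera coordinates R X + t. Camera axes: x right, y down, z forward; pixel columns grow to the right and rows downward; lengths in m; the calibration is good to about 2 mm. A picture is of the moment at which its call begins.
- robot.close_job(): hands the job in; it is judged then, once.
The state is a dict: "time": time; "joint_positions": joint angles; "qvel": joint speeds; "joint_torque": joint torques, N m; "tool_pos": TCP position; "ee_rot": TCP orientation; "wrist_force": force on the tool from outside, world axes, zero at the start; "wrist_torque": the same for the moment, N m; "width": finger opening in m; "finger_force": force on a finger pad.
Only numpy, scipy, OpenCV 4.12 (cv2) and the standard library are available. Lean on these libraries where they do the work, as an engineer would, in place of code of your own. Each camera call takes 0.05 s, during which the arm holds its last target. There are 200 camera calls.

## Working session

There is one attempt and no reset: what is moved stays moved. The work goes in short steps, Python scripts to look and compute and a shell command to move; the robot and the scene stay as the last step left them, time stands still between calls to the robot, and variables do not carry over. Pictures are saved under pics/ and viewed, at most 10 in all, crops included, and the job is handed in when it is done.

```bash
ls; mkdir -p pics; cat > h.py <<'E'
import numpy as np, cv2
from bench import robot, vision
from scipy.spatial.transform import Rotation as Ro
def cloud(s):
    v,u=np.mgrid[0:480,0:640]
    K=np.array([[s['fx'],0,s['cx']],[0,s['fy'],s['cy']],[0,0,1]])
    p=cv2.undistortPoints(np.stack([u,v],-1).reshape(-1,1,2).astype(float),K,np.array(s['dist'],float)).reshape(480,640,2)
    z=s['z_map'][...,None]
    c=np.concatenate([p*z,z],-1)
    return (c-np.array(s['t']))@np.array(s['R'])   # world
def snap(n,f=None):
    s=vision.snapshot(n)
    if f: cv2.imwrite('pics/'+f,s['color'][...,::-1])
    return s,cloud(s)
E
python3 - <<'E'
from h import *
for n in('scene','side'):
    s,c=snap(n,n+'0.png'); np.savez('/tmp/'+n,c=c,z=s['z_map'],col=s['color'])
    print(n,-np.array(s['R']).T@s['t'],(s['z_map']>0).mean())
print(robot.get_obs())
a=[cv2.imread('pics/%s0.png'%n) for n in('scene','side')]
E
```

```text
pics
scene [1.26890373 0.29836472 1.23653346] 0.995703125
side [-0.18459105 -0.99907259  0.83907175] 0.995927734375
{'time': 0.1, 'joint_positions': array([-1.21810456e+00,  8.78835490e-02,  1.37208043e+00, -2.03358589e-05,
        1.68359126e+00, -1.03111283e-01]), 'qvel': array([-0.00097435, -0.00045385, -0.00238504, -0.00039759,  0.00084246,
       -0.00069517]), 'joint_torque': array([ 2.27195087e-03, -3.41253912e+01, -3.03300619e+01,  7.20527256e-02,
        3.04590364e-02, -1.01207852e-04]), 'tool_pos': array([ 0.24188989, -0.49332982,  0.16683146]), 'ee_rot': array([-3.13963841e+00, -1.81902684e-04,  4.55800607e-01]), 'wrist_force': array([-0.45798453, -0.08221669,  0.47918911]), 'wrist_torque': array([ 0.03259665,  0.01264982, -0.00294154]), 'finger_force': 0.0, 'width': 0.09364860576172801}
```

View pics/scene0.png

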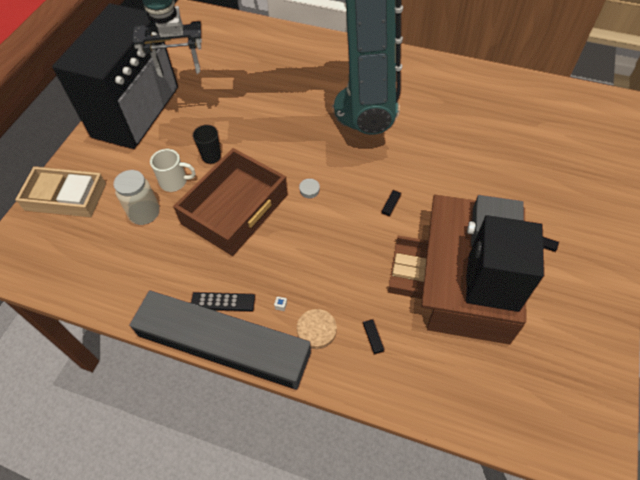

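View pics/side0.png

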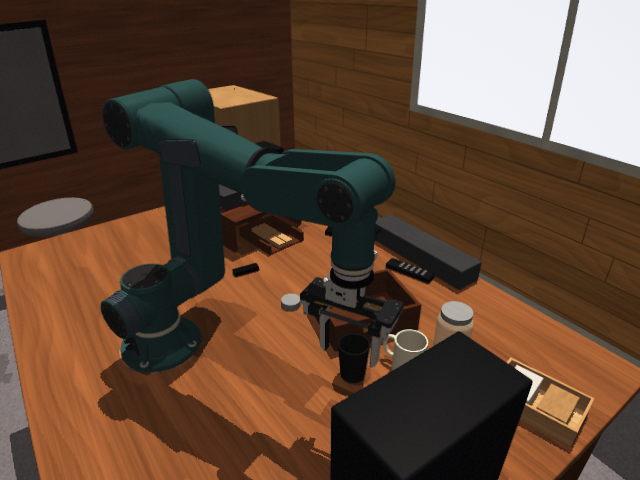

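The scene view shows the riser at about (480,265). The tray's open end sticks out at (390–425, 238–298), with pale blocks at (407,265). The crate is at (232,200), the puck at (309,188), the coasters at (317,328), the chalk at (281,303) and the remote at (223,301). The mug, jar and dice cup are at (170,170), (137,198) and (208,144). Candidates for the blocks are the pale pieces in the tray (407,265) and the black look-alikes at (391,203), (374,337) and (545,243). The pale ones lie in the tray and fit the description, so the black ones stay put.

```bash
python3 - <<'E'
from h import *
d=np.load('/tmp/scene.npz');c=d['c'];col=d['col'];hsv=cv2.cvtColor(col,cv2.COLOR_RGB2HSV)
def box(u0,v0,u1,v1,lo,hi):
    m=np.zeros((480,640),bool);m[v0:v1,u0:u1]=1
    return c[m&(d['z']>0)&(c[...,2]>lo)&(c[...,2]<hi)]
def rect(n,p):
    r=cv2.minAreaRect(p[:,:2].astype(np.float32)*1000)
    print(n,len(p),np.round(r[0]),np.round(r[1]),round(r[2],1),'z',np.round(np.percentile(p[:,2],[5,50,95]),4)); print('  ',np.round(cv2.boxPoints(r)).tolist())
print('table z',np.median(box(300,60,340,80,-.1,.1)[:,2]),np.median(box(320,210,370,290,-.1,.1)[:,2]))
rect('riser',box(415,185,560,345,.122,.138))
rect('tray lips',box(380,230,430,305,.025,.045))
rect('tray all',box(380,230,430,305,.004,.045))
m=box(380,230,430,305,.004,.05)
rect('crate rim',box(170,145,295,255,.078,.092))
for n,b,lo in(('puck',(295,175,325,202),.012),('coaster',(292,305,342,350),.012),('chalk',(272,294,290,312),.012),('remote',(188,288,258,315),.01),('black1',(380,185,405,220),.008),('black2',(360,315,388,360),.008),('mug',(150,148,185,192),.05),('cup',(192,122,222,165),.05),('jar',(112,170,160,226),.05),('soundbar',(128,290,312,390),.03)):
    rect(n,box(*b,lo,.2))
# blocks pale
pm=(hsv[...,2]>170)&(hsv[...,1]<140);k=np.zeros_like(pm);k[240:295,388:430]=1
p=c[pm&k];rect('blocks',p)
cr=cv2.resize(col[225:305,370:460],(720,640)[:2],interpolation=cv2.INTER_CUBIC)[:600]
cv2.imwrite('pics/trayc.png',cr[...,::-1])
E
```

```text
table z -0.0014266723185014857 -0.00044215580509408435
riser 5474 [527. 419.] [324. 231.] 8.0 z [0.1264 0.1306 0.1345]
   [[350.0, 511.0], [382.0, 283.0], [703.0, 328.0], [671.0, 556.0]]
tray lips 360 [545. 273.] [162.  85.] 6.6 z [0.0253 0.0324 0.0378]
   [[460.0, 306.0], [470.0, 222.0], [630.0, 240.0], [621.0, 324.0]]
tray all 1763 [538. 263.] [227. 130.] 15.5 z [0.0045 0.0193 0.0349]
   [[411.0, 295.0], [446.0, 170.0], [665.0, 231.0], [630.0, 356.0]]
crate rim 1391 [ 490. -303.] [330. 254.] 74.6 z [0.079  0.0838 0.0885]
   [[324.0, -428.0], [569.0, -496.0], [657.0, -177.0], [412.0, -110.0]]
puck 274 [380. -59.] [58. 57.] 67.4 z [0.0139 0.0192 0.0236]
   [[343.0, -75.0], [395.0, -97.0], [417.0, -43.0], [365.0, -21.0]]
coaster 1376 [799. 105.] [132.  95.] 8.6 z [0.0159 0.0209 0.0708]
   [[727.0, 142.0], [741.0, 48.0], [871.0, 68.0], [857.0, 162.0]]
chalk 108 [748.  -4.] [28. 25.] 2.4 z [0.0149 0.0233 0.0286]
   [[734.0, 8.0], [735.0, -17.0], [762.0, -16.0], [761.0, 9.0]]
remote 1288 [ 807. -139.] [ 88. 161.] 17.6 z [0.0133 0.0186 0.0715]
   [[741.0, -76.0], [790.0, -230.0], [874.0, 
[... 269 characters left out ...]
, [784.0, 275.0]]
mug 682 [ 504. -458.] [ 89. 143.] 73.4 z [0.0528 0.0783 0.096 ]
   [[423.0, -480.0], [559.0, -521.0], [585.0, -435.0], [448.0, -395.0]]
cup 632 [ 380. -367.] [150.  73.] 28.1 z [0.0537 0.0804 0.1   ]
   [[297.0, -371.0], [331.0, -435.0], [464.0, -364.0], [429.0, -300.0]]
jar 1403 [ 573. -474.] [145.  84.] 2.0 z [0.0585 0.1178 0.1424]
   [[499.0, -434.0], [502.0, -519.0], [647.0, -513.0], [644.0, -429.0]]
soundbar 8288 [ 839. -100.] [202. 420.] 0.1 z [0.0474 0.0695 0.0736]
   [[738.0, 110.0], [738.0, -310.0], [941.0, -310.0], [940.0, 110.0]]
blocks 559 [541. 257.] [167.  74.] 14.9 z [-0.0025  0.0204  0.0252]
   [[451.0, 271.0], [470.0, 200.0], [631.0, 242.0], [612.0, 314.0]]
```

View pics/trayc.png

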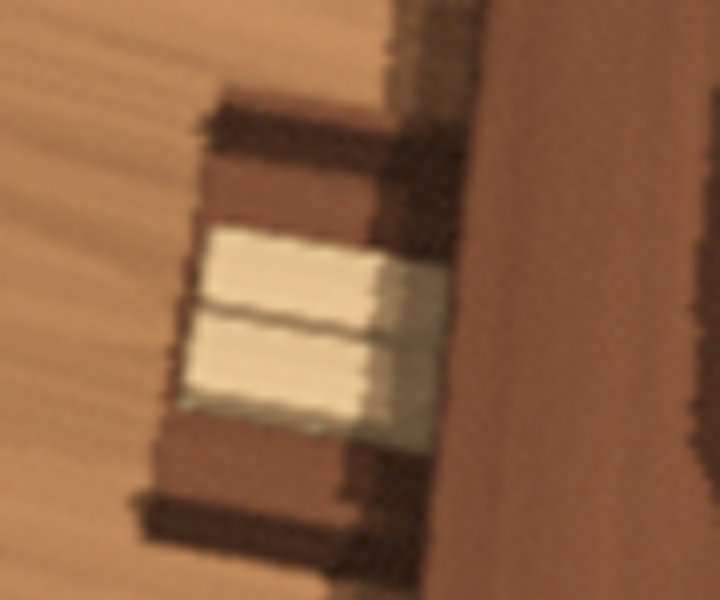

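The crop shows two pale blocks side by side at the tray's open end (crop about 210–440 × 230–450). Side lips run at the top and bottom, and the rest of the tray is under the shelf, so this is the right tray.

```bash
cat >> h.py <<'E'
def rel(p,rpy,p0=None,r0=None):
    o=robot.get_obs(); p0=o['tool_pos'] if p0 is None else np.array(p0); r0=o['ee_rot'] if r0 is None else r0
    A=Ro.from_euler('xyz',r0);B=Ro.from_euler('xyz',rpy)
    return np.round(A.inv().apply(np.array(p)-p0)*1000,1),np.round((A.inv()*B).as_rotvec(degrees=True),2)
E
python3 - <<'E'
from h import *
d=np.load('/tmp/scene.npz');c=d['c']
m=np.zeros((480,640),np.uint8);cv2.fillPoly(m,[np.array([[235,148],[290,185],[234,240],[174,207]])],1)
p=c[(m>0)&(c[...,2]>.081)&(c[...,2]<.088)]
print(len(p),cv2.minAreaRect(p[:,:2].astype(np.float32)*1000),np.round(cv2.boxPoints(cv2.minAreaRect(p[:,:2].astype(np.float32)*1000))))
m[:]=0;m[230:305,380:430]=1
p=c[(m>0)&(c[...,2]>.030)&(c[...,2]<.042)][:,:2]*1000
p=p[p[:,1]<290]
for q in(p[p[:,0]<545],p[p[:,0]>545]):
    vx,vy,x0,y0=cv2.fitLine(q.astype(np.float32),cv2.DIST_HUBER,0,.01,.01).ravel()
    print(len(q),'dir',np.degrees(np.arctan(vx/vy)),'x at y=240',x0+(240-y0)*vx/vy,'ymin',np.percentile(q[:,1],[1,5]))
T=[.475,.235,.168]
print(rel(T,[np.pi,0,.456]))
E
```

```text
670 ((508.66015625, -234.80374145507812), (189.58123779296875, 250.72042846679688), 74.5555191040039) [[ 363. -293.]
 [ 604. -360.]
 [ 655. -177.]
 [ 413. -110.]]
86 dir -8.001283 x at y=240 475.73755 ymin [223.4492558  225.55340645]
74 dir -6.2328453 x at y=240 623.45386 ymin [239.83522064 242.33376909]
(array([ 529.9, -551.4,    0. ]), array([-0.11, -0.01, -0.01]))
```

```bash
python3 -m crank '[[0.3,[0.02,-0.02,0],[0,0,0]],[0.68,[0.034,-0.035,0],[0,0,0]],[0.68,[0.034,-0.035,0],[0,0,0]],[0.68,[0.034,-0.035,0],[0,0,0]],[0.68,[0.034,-0.035,0],[0,0,0]],[0.68,[0.034,-0.035,0],[0,0,0]],[0.68,[0.034,-0.035,0],[0,0,0]],[0.68,[0.034,-0.035,0],[0,0,0]]]'
python3 -m crank '[[0.68,[0.034,-0.035,0],[0,0,0]],[0.68,[0.034,-0.035,0],[0,0,0]],[0.68,[0.034,-0.035,0],[0,0,0]],[0.68,[0.034,-0.035,0],[0,0,0]],[0.68,[0.034,-0.035,0],[0,0,0]],[0.68,[0,0,0],[0,0,-8]],[0.68,[0,0,0],[0,0,-8]],[0.68,[0,0,0],[0,0,-8]]]'
python3 -m crank '[[0.68,[0,0,0],[0,0,-8]],[0.68,[0,0,0],[0,0,-8]],[0.68,[0,0,0],[0,0,-8]],[0.68,[0,0,0],[0,0,-8]],[0.68,[0,0,0],[0,0,-8]],[0.68,[0,0,0],[0,0,-7]],[0.68,[0,0,0],[0,0,0]]]'
python3 - <<'E'
from h import *
print(rel([.4755,.242,.1],[np.pi,0,1.695]))
E
```

```text
time: 0.9
tool_pos: [0.357, -0.1404, 0.1676]
ee_rot: [3.142, -0.0, 0.455]
wrist_force: [1.1, 0.2, -0.9]
width: 0.0337
finger_force: 0.0
time: 1.7
tool_pos: [0.4323, 0.0904, 0.1671]
ee_rot: [-3.141, 0.001, 0.882]
wrist_force: [-0.3, 0.3, 1.1]
width: 0.0301
finger_force: 0.0
time: 2.4
tool_pos: [0.4324, 0.0896, 0.1673]
ee_rot: [-3.141, 0.0, 1.695]
wrist_force: [0.0, -1.0, 0.1]
width: 0.0302
finger_force: 0.0
(array([145.9,  61.7,  67.3]), array([-0.06,  0.  , -0.02]))
```

```bash
python3 -m crank '[[0.68,[0.03,0.013,0.013],[0,0,0]],[0.68,[0.04,0.016,0.018],[0,0,0]],[0.68,[0.04,0.016,0.018],[0,0,0]],[0.68,[0.036,0.017,0.018],[0,0,0]],[0.68,[0,0,0],[0,0,0]],[0.68,[0,0,0],[0,0,0]]]'
python3 - <<'E'
from h import *
s,c=snap('wrist','w1.png')
col=s['color']
z=c[...,2]; m=(z>.030)&(z<.040)&(s['z_map']>0)
m&=(c[...,1]<.30)&(c[...,0]>.43)
p=c[m][:,:2]*1000
print(len(p))
for q in(p[p[:,0]<545],p[p[:,0]>545]):
  if len(q)>20:
    vx,vy,x0,y0=cv2.fitLine(q.astype(np.float32),cv2.DIST_HUBER,0,.01,.01).ravel()
    print(len(q),'dir',np.degrees(np.arctan(vx/vy)),'x at y=242',x0+(242-y0)*vx/vy,'y',np.percentile(q[:,1],[1,50,99]))
E
```

```text
time: 3.0
tool_pos: [0.4754, 0.2422, 0.0997]
ee_rot: [-3.139, 0.001, 1.695]
wrist_force: [-0.0, -0.7, 0.8]
width: 0.0298
finger_force: 0.0
1443
637 dir -6.9511285 x at y=242 471.8096 y [223.88883945 255.65604578 283.84567952]
806 dir -6.2896585 x at y=242 618.69574 y [240.35313098 271.27520205 299.34781514]
```

View pics/w1.png

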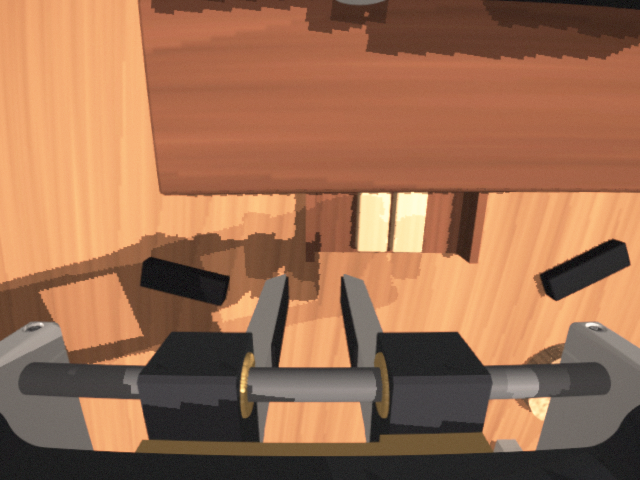

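The wrist view shows the near side lip at (313,225), the blocks at (390,222) and the far lip at (468,225). The fingers straddle the near lip's line.

```bash
python3 -m crank '[[0.68,[0,-0.002,0.03],[0,0,0]],[0.68,[0,0,0.03],[0,0,0]],[0.68,[0,0,0.02],[0,0,0]],[0.68,[0,0,0.009],[0,0,0]],[0.68,[0,0,0],[0,0,0]],[1,[0,0,0],[0,0,0]],[1,[0,0,0],[0,0,0]],[1,[0,0,0],[0,0,0]]]'
python3 -m crank '[[1,[0,0,0],[0,0,0]],[1,[0,0,0],[0,0,0]],[1,[-0.004,0,0],[0,0,0]],[1,[-0.008,0,0],[0,0,0]],[1,[-0.01,0,0],[0,0,0]],[1,[-0.008,0,0],[0,0,0]],[1,[0,0,0],[0,0,0]]]'
```

```text
time: 3.85
tool_pos: [0.4753, 0.2422, 0.0134]
ee_rot: [3.139, -0.001, 1.695]
wrist_force: [1.0, 0.2, 0.5]
width: 0.0092
finger_force: 0.0
time: 4.55
tool_pos: [0.4781, 0.2107, 0.0118]
ee_rot: [-3.141, 0.0, 1.693]
wrist_force: [-0.8, 0.8, 1.1]
width: 0.0001
finger_force: 0.0
```

The fingers closed on nothing, so I need to see where the lip is.

```bash
python3 - <<'E'
from h import *
s,c=snap('wrist','w2.png')
s2,c2=snap('scene')
print(c[225,313],c[225,468],c[222,390])
cr=cv2.resize(s2['color'][170:320,340:540],(800,600),interpolation=cv2.INTER_CUBIC)
w=cv2.resize(s['color'],(800,600))
cv2.imwrite('pics/b.png',np.hstack([cv2.resize(cr,(400,300)),cv2.resize(w,(400,300))])[...,::-1])
E
```

```text
[0.47326405 0.24572777 0.03633625] [0.57296184 0.25502112 0.02286816] [0.52173517 0.25094776 0.02454621]
```

View pics/b.png

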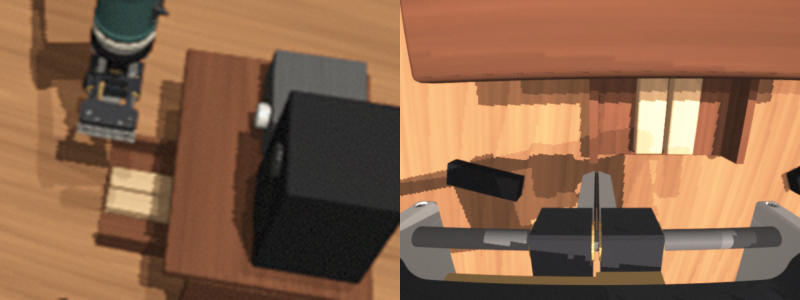

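```bash
python3 - <<'E'
from h import *
for n in('wrist','scene'):
  s,c=snap(n)
  z=c[...,2]; m=(z>.030)&(z<.040)&(s['z_map']>0)&(c[...,1]<.30)&(c[...,1]>.21)&(c[...,0]>.43)&(c[...,0]<.66)
  p=c[m][:,:2]*1000
  for q in(p[p[:,0]<545],p[p[:,0]>545]):
   if len(q)>20:
    vx,vy,x0,y0=cv2.fitLine(q.astype(np.float32),cv2.DIST_HUBER,0,.01,.01).ravel()
    print(n,len(q),'dir',np.degrees(np.arctan(vx/vy)),'x at y=242',x0+(242-y0)*vx/vy,'y',np.percentile(q[:,1],[1,5,50,99]),'x',np.percentile(q[:,0],[2,50,98]))
E
```

```text
wrist 1808 dir -6.920611 x at y=242 471.93246 y [223.88713243 227.57575598 265.59890837 299.33213336] x [462.28604651 469.24759716 476.30081874]
wrist 1902 dir -6.4759316 x at y=242 618.0253 y [240.54116687 243.19752437 271.50026288 299.44310215] x [610.0580767  615.46493708 622.87273603]
scene 66 dir -7.4587555 x at y=242 475.77234 y [246.89096791 251.9389315  275.49841405 299.19402571] x [465.23300617 471.31727764 478.60150001]
scene 92 dir -6.099861 x at y=242 623.6662 y [240.07376329 242.2164795  270.29164    298.64629341] x [613.67592091 620.57281445 626.35170355]
```

```bash
python3 -m crank '[[0.68,[0,0,0],[0,0,0]],[0.68,[0,0,0],[0,0,0]],[0.68,[0,0,0],[0,0,0]],[0.68,[0.008,-0.002,0],[0,0,0]],[0.68,[0.013,0,0],[0,0,0]],[0.68,[0.013,0,0],[0,0,0]],[0.68,[0,0,0],[0,0,0]]]'
python3 -m crank '[[1,[0,0,0],[0,0,0]],[1,[0,0,0],[0,0,0]],[1,[0,0,0],[0,0,0]],[1,[0,0,0],[0,0,0]],[1,[0,0,0],[0,0,0]],[1,[0,0,0],[0,0,0]]]'
```

```text
time: 5.45
tool_pos: [0.4713, 0.2477, 0.0119]
ee_rot: [3.141, -0.001, 1.698]
wrist_force: [0.1, 0.2, -0.9]
width: 0.0303
finger_force: 0.0
time: 6.05
tool_pos: [0.4718, 0.2454, 0.0119]
ee_rot: [3.142, 0.0, 1.695]
wrist_force: [-0.6, 1.0, 0.4]
width: 0.0006
finger_force: 0.0
```

```bash
python3 - <<'E'
from h import *
s,c=snap('wrist');s2,c2=snap('scene');s3,c3=snap('side')
f=lambda a:cv2.resize(a,(400,300),interpolation=cv2.INTER_CUBIC)
cv2.imwrite('pics/c.png',np.vstack([np.hstack([f(s2['color'][185:305,360:520]),f(s['color'])]),np.hstack([f(s3['color'][180:270,220:340]),f(s['color'][100:340,160:480])])])[...,::-1])
E
```

```text
(no output)
```

View pics/c.png

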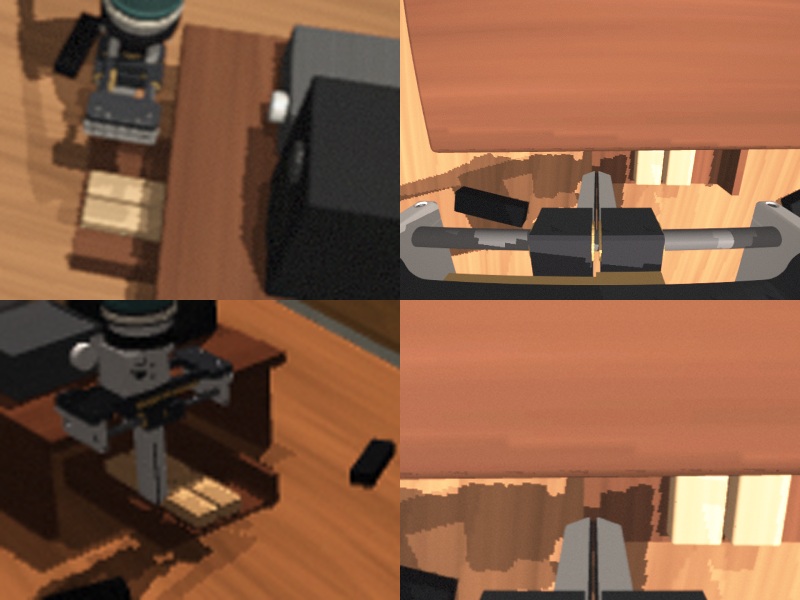

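Those views show the closed fingertips at the near lip but nothing held. I'll check the fingertip position against the side and wrist depth.

```bash
python3 - <<'E'
from h import *
for n in('side','scene','wrist'):
    s,c=snap(n); col=s['color'].astype(int)
    sat=col.max(-1)-col.min(-1)
    m=(sat<25)&(s['z_map']>0)&(abs(c[...,0]-.472)<.05)&(abs(c[...,1]-.245)<.05)&(c[...,2]>-.01)&(c[...,2]<.07)
    p=c[m]; 
    if len(p): print(n,len(p),'grey x,y,z pct',np.round(np.percentile(p,[2,50,98],axis=0),4).tolist())
    R,t=np.array(s['R']),np.array(s['t'])
    K=np.array([[s['fx'],0,s['cx']],[0,s['fy'],s['cy']],[0,0,1]])
    pts=np.array([[.472,.2455,.012],[.4755,.242,.035],[.473,.2235,.035],[.482,.2245,.005]])
    print(cv2.projectPoints(pts,cv2.Rodrigues(R)[0],t,K,np.array(s['dist'],float))[0].reshape(-1,2).round(1).tolist())
    if n=='side':
        crop=s['color'][220:265,245:305];cv2.imwrite('pics/d.png',cv2.resize(crop,(800,600),interpolation=cv2.INTER_CUBIC)[...,::-1])
        for v in range(236,260,4): print(v,[tuple((c[v,u]*1000).round().astype(int)) for u in range(258,276,4)])
E
```

```text
side 192 grey x,y,z pct [[0.46, 0.2187, -0.0017], [0.4688, 0.2403, 0.0163], [0.5077, 0.2929, 0.0677]]
[[265.8, 248.2], [266.7, 242.7], [268.8, 245.0], [271.4, 251.5]]
236 [(np.int64(502), np.int64(358), np.int64(1)), (np.int64(462), np.int64(248), np.int64(63)), (np.int64(469), np.int64(232), np.int64(68)), (np.int64(523), np.int64(302), np.int64(19)), (np.int64(533), np.int64(290), np.int64(22))]
240 [(np.int64(460), np.int64(278), np.int64(35)), (np.int64(496), np.int64(316), np.int64(5)), (np.int64(471), np.int64(238), np.int64(49)), (np.int64(511), np.int64(282), np.int64(16)), (np.int64(521), np.int64(270), np.int64(18))]
244 [(np.int64(462), np.int64(284), np.int64(15)), (np.int64(465), np.int64(259), np.int64(25)), (np.int64(470), np.int64(237), np.int64(34)), (np.int64(506), np.int64(276), np.int64(3)), (np.int64(515), np.int64(262), np.int64(7))]
248 [(np.int64(463), np.int64(289), np.int64(-5)), (np.int64(465), np.int64(261), np.int64(8)), (np.int64(472), np.int64(243), np.int64(14)), (np.int64(476), np.int64(221), np.int64(23)), (np.int64(503), np.int64(243), np.int64(3))]
252 [(np.int64(449), np.int64(264), np.int64(-4)), (np.int64(460), np.int64(254), np.int64(-3)), (np.int64(467), np.int64(236), np.int64(3)), (np.int64(474), np.int64(219), np.int64(9)), (np.int64(493), np.int64(225), np.int64(-1))]
256 [(np.int64(437), np.int64(242), np.int64(-6)), (np.int64(446), np.int64(228), np.int64(-2)), (np.int64(458), np.int64(222), np.int64(-4)), (np.int64(471), np.int64(216), np.int64(-5)), (np.int64(479), np.int64(203), np.int64(-2))]
scene 25 grey x,y,z pct [[0.4444, 0.2085, -0.0003], [0.4751, 0.2481, 0.0282], [0.4805, 0.2888, 0.0362]]
[[404.8, 241.7], [404.1, 237.8], [397.6, 235.2], [395.9, 244.0]]
wrist 488 grey x,y,z pct [[0.4596, 0.2536, 0.0519], [0.4713, 0.2551, 0.0628], [0.482, 0.257, 0.0697]]
[[314.2, 266.6], [319.0, 285.0], [311.6, 310.6], [324.2, 291.5]]
```

View pics/d.png

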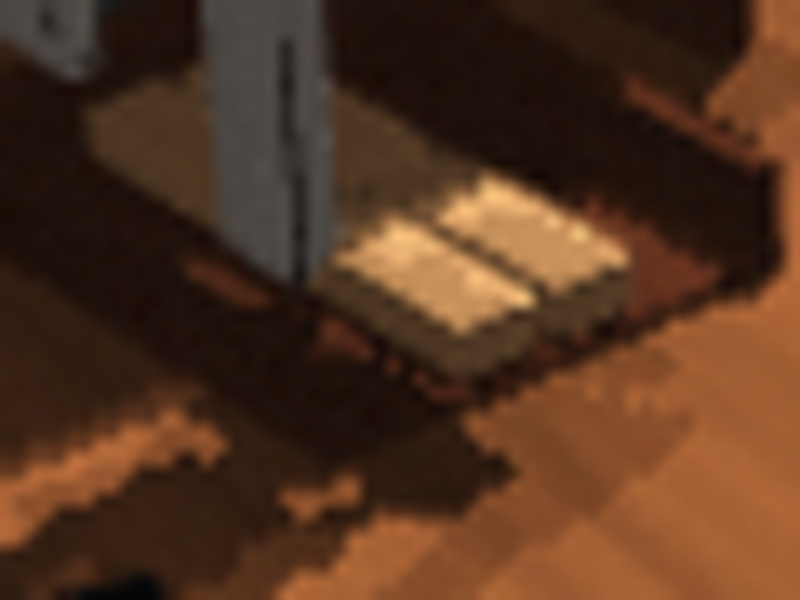

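```bash
python3 - <<'E'
from h import *
s=vision.snapshot('side')
R,t=np.array(s['R']),np.array(s['t']);K=np.array([[s['fx'],0,s['cx']],[0,s['fy'],s['cy']],[0,0,1]])
c0=np.array([.2419,-.4933,.1668]);ty=np.array([.44,-.898,0])
for k in(-1,1):
  for dz in(0,.025): print(k,dz,cv2.projectPoints((c0+k*ty*.053+[0,0,dz])[None],cv2.Rodrigues(R)[0],t,K,np.array(s['dist'],float))[0].ravel().round(1))
d=np.load('/tmp/side.npz')['c']
for u,v in((325,344),(324,335),(377,360),(377,350)): print(u,v,d[v,u].round(3))
o=robot.get_obs();print(o['tool_pos'],o['wrist_force'],o['joint_torque'].round(1),o['width'],o['finger_force'])
E
```

```text
-1 0 [323.2 360.1]
-1 0.025 [323.2 351.1]
1 0 [371.3 378.1]
1 0.025 [372.1 368.9]
325 344 [ 0.216 -0.455  0.219]
324 335 [ 0.212 -0.457  0.246]
377 360 [ 0.268 -0.549  0.22 ]
377 350 [ 0.263 -0.552  0.25 ]
[0.47168095 0.24561554 0.01183732] [ 0.36078927 -0.51647195  0.34257267] [ -0.  -33.7 -28.    0.1  -0.   -0. ] 0.0005910184068472212 0.0
```

```bash
python3 - <<'E'
from h import *
f=np.load('/tmp/side.npz');d=f['c'];col=f['col']
for u in(325,378):
  for v in range(336,372,3): print(u,v,d[v,u].round(3),col[v,u])
E
```

```text
325 336 [ 0.215 -0.457  0.242] [11 10 12]
325 339 [ 0.216 -0.456  0.233] [10 10 10]
325 342 [ 0.215 -0.457  0.226] [11  9 10]
325 345 [ 0.215 -0.456  0.218] [12 12 13]
325 348 [ 0.217 -0.455  0.208] [12 12 13]
325 351 [ 0.342 -0.285  0.   ] [139  81  45]
325 354 [ 0.335 -0.294  0.001] [155  90  49]
325 357 [ 0.33  -0.3   -0.002] [156  90  49]
325 360 [ 0.325 -0.307 -0.004] [166  97  53]
325 363 [ 0.318 -0.317 -0.002] [161  94  51]
325 366 [ 0.312 -0.325 -0.003] [172 100  55]
325 369 [ 0.304 -0.336  0.   ] [177 103  57]
378 336 [ 0.244 -0.57   0.307] [14 14 14]
378 339 [ 0.264 -0.551  0.276] [68 64 61]
378 342 [ 0.265 -0.551  0.268] [71 66 63]
378 345 [ 0.267 -0.55   0.259] [71 66 64]
378 348 [ 0.268 -0.55   0.251] [72 67 64]
378 351 [ 0.269 -0.549  0.243] [71 65 64]
378 354 [ 0.27  -0.549  0.234] [71 66 64]
378 357 [ 0.272 -0.548  0.225] [80 69 63]
378 360 [ 0.273 -0.547  0.215] [108  78  61]
378 363 [ 0.426 -0.396 -0.003] [181 108  60]
378 366 [ 0.419 -0.404 -0.003] [190 112  61]
378 369 [ 0.41  -0.414  0.001] [185 110  60]
```

The side depth puts the finger ends at z ≈ 0.205 at the start and ≈ 0.039 now. The reported TCP was 0.167 and 0.012, so the real fingertips sit about 3 cm short of it, and I closed just above the lip. I'll open and feel further down with small steps.

```bash
python3 -m crank '[[0.68,[0,0,0],[0,0,0]],[0.68,[0,0,0],[0,0,0]],[0.68,[0,0,0],[0,0,0]],[0.68,[0,0.001,0.006],[0,0,0]],[0.68,[0,0,0.006],[0,0,0]],[0.68,[0,0,0],[0,0,0]]]'
python3 -m crank '[[0.68,[0,0,0.003],[0,0,0]],[0.68,[0,0,0.003],[0,0,0]],[0.68,[0,0,0],[0,0,0]]]'
```

```text
time: 7.0
tool_pos: [0.4716, 0.2453, -0.0017]
ee_rot: [-3.139, 0.001, 1.695]
wrist_force: [-0.1, -0.5, 0.1]
width: 0.0303
finger_force: 0.0
time: 7.3
tool_pos: [0.4723, 0.2456, -0.0067]
ee_rot: [-3.141, 0.0, 1.695]
wrist_force: [-0.2, -0.4, -1.4]
width: 0.0303
finger_force: 0.0
```

```bash
python3 -m crank '[[0.68,[0,0,0.003],[0,0,0]],[0.68,[0,0,0.003],[0,0,0]],[0.68,[0,0,0.003],[0,0,0]],[0.68,[0,0,0],[0,0,0]]]'
python3 -m crank '[[1,[0,0,0],[0,0,0]],[1,[0,0,0],[0,0,0]],[1,[0,0,0],[0,0,0]],[1,[0,0,0],[0,0,0]],[1,[0,0,0],[0,0,0]]]'
python3 - <<'E'
from h import *
s,c=snap('side')
for v in range(228,250,3): print(v,[(tuple((c[v,u]*1000).round().astype(int).tolist()),int(np.ptp(s['color'][v,u].astype(int)))) for u in (263,265,267)])
E
```

```text
time: 7.7
tool_pos: [0.4722, 0.2455, -0.0158]
ee_rot: [-3.14, 0.0, 1.695]
wrist_force: [0.2, 0.5, -1.1]
width: 0.0299
finger_force: 0.0
time: 8.2
tool_pos: [0.4722, 0.2455, -0.015]
ee_rot: [-3.14, 0.0, 1.695]
wrist_force: [-1.3, -1.3, 3.2]
width: 0.0075
finger_force: 30.0
228 [((459, 230, 104), 9), ((468, 233, 100), 6), ((480, 240, 93), 8)]
231 [((460, 234, 90), 8), ((465, 228, 92), 8), ((481, 244, 79), 0)]
234 [((459, 233, 79), 9), ((465, 230, 79), 9), ((476, 236, 72), 1)]
237 [((460, 236, 66), 8), ((464, 230, 67), 9), ((476, 238, 59), 1)]
240 [((458, 236, 55), 8), ((468, 238, 50), 9), ((478, 243, 45), 0)]
243 [((456, 233, 44), 8), ((464, 233, 42), 8), ((478, 245, 31), 6)]
246 [((459, 241, 28), 12), ((462, 231, 31), 8), ((472, 236, 26), 17)]
249 [((468, 259, 3), 22), ((468, 243, 11), 21), ((471, 234, 15), 20)]
```

Gripped: 7.5 mm wide at 30 N. Now I'll pull, speeding up and slowing down gently.

```bash
python3 -m crank '[[1,[-0.003,0,0],[0,0,0]],[1,[-0.006,0,0],[0,0,0]],[1,[-0.01,0,0],[0,0,0]],[1,[-0.014,0,0],[0,0,0]],[1,[-0.014,0,0],[0,0,0]],[1,[-0.014,0,0],[0,0,0]],[1,[-0.014,0,0],[0,0,0]],[1,[-0.014,0,0],[0,0,0]]]'
python3 -m crank '[[1,[-0.014,0,0],[0,0,0]],[1,[-0.014,0,0],[0,0,0]],[1,[-0.014,0,0],[0,0,0]],[1,[-0.014,0,0],[0,0,0]],[1,[-0.014,0,0],[0,0,0]],[1,[-0.014,0,0],[0,0,0]],[1,[-0.014,0,0],[0,0,0]],[1,[-0.014,0,0],[0,0,0]]]'
python3 -m crank '[[1,[-0.014,0,0],[0,0,0]],[1,[-0.014,0,0],[0,0,0]],[1,[-0.014,0,0],[0,0,0]],[1,[-0.014,0,0],[0,0,0]],[1,[-0.01,0,0],[0,0,0]],[1,[-0.006,0,0],[0,0,0]],[1,[-0.003,0,0],[0,0,0]],[1,[0,0,0],[0,0,0]]]'
python3 -m crank '[[0.68,[0,0,0],[0,0,0]],[0.68,[0,0,0],[0,0,0]],[0.68,[0,0,0],[0,0,0]],[0.68,[0,0,-0.02],[0,0,0]],[0.68,[0,0,-0.04],[0,0,0]],[0.68,[0,0,-0.05],[0,0,0]],[0.68,[0,0,-0.05],[0,0,0]],[0.68,[0,0,-0.04],[0,0,0]]]'
python3 - <<'E'
from h import *
s,c=snap('scene','s2.png');np.savez('/tmp/s2',c=c,col=s['color'],z=s['z_map'])
E
```

```text
time: 9.05
tool_pos: [0.4839, 0.156, -0.0151]
ee_rot: [3.141, -0.0, 1.694]
wrist_force: [-0.7, 3.4, 1.3]
width: 0.0078
finger_force: 30.1
time: 9.85
tool_pos: [0.4977, 0.0452, -0.0151]
ee_rot: [-3.142, -0.0, 1.695]
wrist_force: [-0.9, 3.9, 1.7]
width: 0.0079
finger_force: 30.1
time: 10.65
tool_pos: [0.507, -0.029, -0.015]
ee_rot: [3.142, 0.001, 1.695]
wrist_force: [-0.1, 1.1, 2.9]
width: 0.0075
finger_force: 30.1
time: 11.45
tool_pos: [0.5073, -0.0284, 0.188]
ee_rot: [3.139, 0.002, 1.695]
wrist_force: [0.4, -0.8, -0.7]
width: 0.0298
finger_force: 0.0
```

View pics/s2.png

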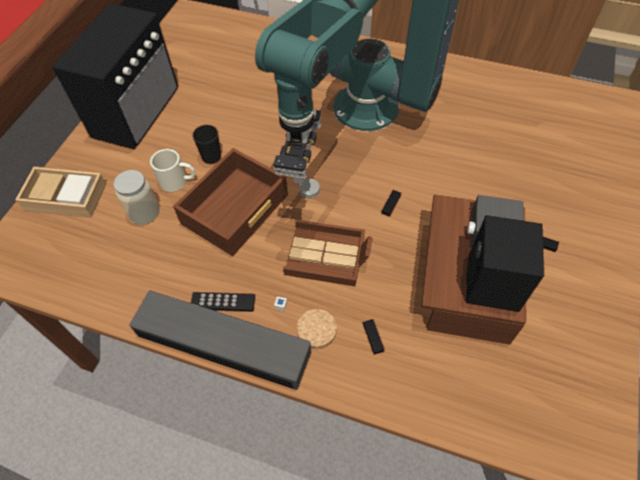

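The tray is out with all four blocks in it (285–370, 222–283), and its handle is at (367,248). The bystanders look untouched.

```bash
python3 - <<'E'
from h import *
f=np.load('/tmp/s2.npz');c=f['c']
k=np.zeros(c.shape[:2],bool);k[212:290,278:385]=1
k&=(c[...,0]>.46)&(c[...,0]<.70)
hp=c[k&(c[...,2]>.05)&(c[...,2]<.09)];print('handle',len(hp),np.percentile(hp,[3,50,97],axis=0).round(4).tolist())
top=hp[hp[:,2]>.074]; print('top',len(top),top.mean(0).round(4),np.degrees(np.arctan2(*np.linalg.svd(top[:,:2]-top[:,:2].mean(0))[2][0][::-1])))
p=c[k&(c[...,2]>.029)&(c[...,2]<.041)][:,:2]*1000
r=cv2.minAreaRect(p.astype(np.float32));print(r,cv2.boxPoints(r).round())
for q in(p[(p[:,0]<530)&(p[:,1]<120)],p[(p[:,0]>620)&(p[:,1]<120)]):
    vx,vy,x0,y0=cv2.fitLine(q.astype(np.float32),cv2.DIST_HUBER,0,.01,.01).ravel()
    print(len(q),'dir',np.degrees(np.arctan(vx/vy)),'x at y=50',x0+(50-y0)*vx/vy)
E
```

```text
handle 187 [[0.5304, 0.1489, 0.0528], [0.5621, 0.1614, 0.076], [0.5872, 0.1718, 0.0833]]
top 110 [0.5588 0.1644 0.0792] 7.843034875716549
((571.9940185546875, 57.58350372314453), (163.65155029296875, 199.58543395996094), 8.46879768371582) [[476. 144.]
 [506. -53.]
 [668. -29.]
 [638. 168.]]
227 dir -7.886905 x at y=50 499.5135
229 dir -8.208158 x at y=50 649.21375
```

```bash
cat > d.py <<'E'
from h import *
o=robot.get_obs();T=o['tool_pos'];A=Ro.from_euler('xyz',o['ee_rot']).as_matrix()
for n in('side','scene','wrist'):
    s,c=snap(n); q=(c-T)@A   # tool coords
    m=(s['z_map']>0)&(abs(q[...,0])<.014)&(abs(q[...,1])<.035)&(q[...,2]>-.09)&(q[...,2]<.03)
    if m.sum()>5: print(n,m.sum(),'tool x',np.percentile(q[m][:,0],[5,95]).round(4),'z max',np.percentile(q[m][:,2],[90,97,99.5]).round(4))
E
python3 d.py; python3 - <<'E'
from h import *
P=np.array([.5595,.159,.064]);u=np.array([-.139,.990,0]);a=np.sin(np.radians(20))*u+[0,0,np.cos(np.radians(20))]
for d in(.03,.035):
  for k in(.12,0): print(d,k,(P-a*(.022+d)+a*k).round(4))
B=Ro.from_euler('xyz',[np.pi,0,.1396])*Ro.from_rotvec([-20,0,0],degrees=True);print(B.as_euler('xyz'),B.as_matrix()[:,2])
print(rel([.52,.1,.19],[np.pi,0,.1396]))
E
```

```text
side 232 tool x [-0.0129  0.0059] z max [-0.0444 -0.0391 -0.0355]
scene 55 tool x [-0.0083  0.0092] z max [-0.0453 -0.0395 -0.0372]
wrist 3209 tool x [-0.0031  0.0107] z max [-0.044  -0.0377 -0.0344]
0.03 0.12 [0.5563 0.182  0.1279]
0.03 0 [0.562  0.1414 0.0151]
0.035 0.12 [0.5565 0.1803 0.1232]
0.035 0 [0.5622 0.1397 0.0104]
[2.7925268 0.        0.1396   ] [ 0.04759108 -0.33869288 -0.93969262]
(array([125.8,  28.4,  -4.3]), array([ 1.600e-01, -4.000e-02,  8.911e+01]))
```

```bash
python3 -m crank '[[0.45,[0.016,0.004,0],[0,0,8.1]],[0.45,[0,0,0],[0,0,8.1]],[0.45,[0,0,0],[0,0,8.1]],[0.45,[0,0,0],[0,0,8.1]],[0.45,[0,0,0],[0,0,8.1]],[0.45,[0,0,0],[0,0,8.1]],[0.45,[0,0,0],[0,0,8.1]],[0.45,[0,0,0],[0,0,8.1]]]'
python3 -m crank '[[0.45,[0,0,0],[0,0,8.1]],[0.45,[0,0,0],[0,0,8.1]],[0.45,[0,0,0],[0,0,8.1]],[0.45,[0,0,0],[-7,0,0]],[0.45,[0,0,0],[-7,0,0]],[0.45,[0,0,0],[-6,0,0]],[0.45,[0,0,0],[0,0,0]],[0.45,[0,0,0],[0,0,0]]]'
python3 - <<'E'
from h import *
R=[2.7925,0,.1396];o=robot.get_obs()
print(rel([.5565,.181,.125],R)); print(rel([.5594,.16,.0668],R)); print(rel([.5622,.1397,.0104],R))
E
```

```text
time: 12.45
tool_pos: [0.5073, -0.0117, 0.1816]
ee_rot: [-3.138, 0.005, 0.558]
wrist_force: [-0.5, 0.1, -0.4]
width: 0.0515
finger_force: 0.0
time: 13.25
tool_pos: [0.5078, -0.0113, 0.1825]
ee_rot: [2.793, 0.005, 0.142]
wrist_force: [0.3, -0.1, -0.3]
width: 0.0515
finger_force: 0.0
(array([  75.7, -191.9,   -8.9]), array([-0.05,  0.21,  0.2 ]))
(array([  75.8, -191.9,   53. ]), array([-0.05,  0.21,  0.2 ]))
(array([  76. , -191.9,  113. ]), array([-0.05,  0.21,  0.2 ]))
```

```bash
python3 -m crank '[[0.45,[0.01,-0.025,-0.002],[0,0,0]],[0.45,[0.015,-0.038,-0.002],[0,0,0]],[0.45,[0.015,-0.038,-0.002],[0,0,0]],[0.45,[0.015,-0.038,-0.002],[0,0,0]],[0.45,[0.015,-0.038,0],[0,0,0]],[0.45,[0.006,-0.015,0],[0,0,0]],[0.45,[0,0,0],[0,0,0]]]'
python3 - <<'E'
from h import *
# measure handle in wrist camera
o=robot.get_obs();T=o['tool_pos'];A=Ro.from_euler('xyz',o['ee_rot']).as_matrix();print(T,o['ee_rot'])
u=np.array([-.139,.990,0]);a=np.sin(np.radians(20))*u+[0,0,np.cos(np.radians(20))]
for n in('wrist','side','scene'):
    s,c=snap(n)
    m=(s['z_map']>0)&(c[...,2]>.048)&(c[...,2]<.086)&(abs(c[...,0]-.56)<.06)&(abs(c[...,1]-.155)<.035)
    if m.sum()<10: print(n,m.sum());continue
    q=(c[m]-T)@A
    print(n,m.sum(),'world',np.percentile(c[m],[3,50,97],axis=0).round(3).tolist(),'tool',np.percentile(q,[3,50,97],axis=0).round(4).tolist())
    t=c[m]; t=t[t[:,2]>.074]
    if len(t)>20: print('   top',len(t),t.mean(0).round(4),'tool x ends',np.percentile((t-T)@A[:,0],[2,98]).round(4),'tool y',np.percentile((t-T)@A[:,1],[5,50,95]).round(4))
    if n=='wrist': cv2.imwrite('pics/w3.png',s['color'][...,::-1])
E
```

```text
time: 13.95
tool_pos: [0.5585, 0.18, 0.1247]
ee_rot: [2.792, 0.004, 0.14]
wrist_force: [0.3, -0.4, 1.2]
width: 0.0516
finger_force: 0.0
[0.55854346 0.17999374 0.12469795] [2.79179361 0.00363493 0.14016032]
wrist 1076 world [[0.528, 0.158, 0.058], [0.56, 0.166, 0.082], [0.585, 0.173, 0.084]] tool [[-0.0328, -0.0075, 0.0435], [-0.0003, -0.0023, 0.045], [0.024, 0.0035, 0.0698]]
   top 989 [0.5566 0.1661 0.0817] tool x ends [-0.0335  0.0238] tool y [-0.0074 -0.0023  0.0034]
side 161 world [[0.525, 0.142, 0.049], [0.552, 0.153, 0.065], [0.584, 0.164, 0.08]] tool [[-0.0366, -0.0054, 0.0498], [-0.0109, 0.0045, 0.0651], [0.0218, 0.0092, 0.0824]]
   top 39 [0.5551 0.1582 0.0771] tool x ends [-0.036   0.0217] tool y [-0.0036  0.0044  0.0091]
scene 198 world [[0.531, 0.148, 0.049], [0.565, 0.161, 0.076], [0.588, 0.172, 0.084]] tool [[-0.0297, -0.0069, 0.0434], [0.0032, 0.0021, 0.0522], [0.0271, 0.0046, 0.0813]]
   top 111 [0.5583 0.1642 0.0795] tool x ends [-0.0314  0.0258] tool y [-0.0071 -0.0003  0.0044]
```

View pics/w3.png

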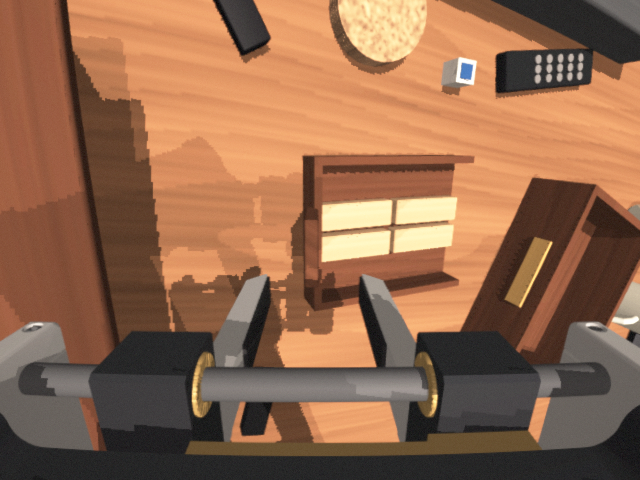

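The wrist view shows the loaded tray (305–470, 155–305) with its back lip and handle edge at (312,230), lying between the fingers. The coasters, chalk and remote are well away.

```bash
python3 -m crank '[[0.45,[-0.003,0,0.02],[0,0,0]],[0.45,[0,0,0.03],[0,0,0]],[0.45,[0,0,0.025],[0,0,0]],[0.45,[0,0,0.02],[0,0,0]],[0.45,[0,0,0.012],[0,0,0]],[0.45,[0,0,0.008],[0,0,0]],[0.45,[0,0,0],[0,0,0]]]'
python3 -m crank '[[1,[0,0,0],[0,0,0]],[1,[0,0,0],[0,0,0]],[1,[0,0,0],[0,0,0]],[1,[0,0,0],[0,0,0]],[1,[0,0,0],[0,0,0]],[1,[0,0,0],[0,0,0]]]'
```

```text
time: 14.8
tool_pos: [0.5609, 0.1398, 0.0186]
ee_rot: [2.792, 0.0, 0.139]
wrist_force: [-0.5, -0.2, -0.1]
width: 0.0518
finger_force: 0.0
time: 15.4
tool_pos: [0.5609, 0.1416, 0.0182]
ee_rot: [2.794, 0.0, 0.14]
wrist_force: [0.4, 3.0, -0.5]
width: 0.0118
finger_force: 30.0
```

```bash
python3 -m crank '[[1,[0,0.002,-0.005],[-1,0,0]],[1,[0,0.003,-0.009],[-1,0,0]],[1,[0,0.003,-0.009],[-2,0,0]],[1,[0,0.004,-0.009],[-2,0,0]],[1,[0,0,0],[0,0,0]],[1,[0,0,0],[0,0,0]]]'
cat > t.py <<'E'
from h import *
o=robot.get_obs();T=o['tool_pos'];A=Ro.from_euler('xyz',o['ee_rot']).as_matrix()
print(T.round(4),o['ee_rot'].round(3),o['width'],o['wrist_force'].round(1))
s,c=snap('scene');hsv=cv2.cvtColor(s['color'],cv2.COLOR_RGB2HSV)
# tray cloud in tool frame: floor+blocks; pale mask
q=(c-T)@A
pale=(hsv[...,2]>150)&(hsv[...,1]<130)&(abs(q[...,0])<.09)&(q[...,1]>0)&(q[...,1]<.25)&(abs(q[...,2])<.12)&(s['z_map']>0)
p=c[pale]
if len(p)>50:
    n=np.linalg.svd(p-np.median(p,0),full_matrices=False)[2][2]; n*=np.sign(n[2])
    print('pale',len(p),np.median(p,0).round(3),'tilt deg',np.degrees(np.arccos(n[2])).round(1),n.round(3),'lowest',np.percentile(p[:,2],[3,97]).round(3))
E
python3 t.py
```

```text
time: 16.0
tool_pos: [0.5608, 0.1423, 0.0525]
ee_rot: [2.689, 0.0, 0.141]
wrist_force: [0.4, -0.8, -5.3]
width: 0.0124
finger_force: 30.0
[0.5608 0.1423 0.0525] [2.689 0.    0.141] 0.01236413480284051 [ 0.4 -0.8 -5.3]
pale 1505 [0.574 0.045 0.064] tilt deg 10.9 [0.158 0.105 0.982] lowest [0.047 0.075]
```

```bash
python3 -m crank '[[1,[0,0.01,-0.02],[0,0,0]],[1,[0,0.015,-0.03],[0,0,0]],[1,[0,0.015,-0.03],[0,0,0]],[1,[0,0.015,-0.03],[0,0,0]],[1,[0,0.01,-0.02],[0,0,0]],[1,[0,0,0],[0,0,0]]]'
cat >> t.py <<'E'
Bq=(c[pale]-p.mean(0)) if len(p)>50 else None
tx=A[:,0]; fr=-np.cross(tx,[0,0,1])
# lip tops: brown points along sides
w=(c-T)@np.c_[tx,fr/np.linalg.norm(fr),[0,0,1]]
for sg in(-1,1):
    m=(s['z_map']>0)&(abs(w[...,0]-sg*.074)<.012)&(abs(w[...,1])<.16)&(abs(w[...,2])<.1)&(c[...,2]>.03)
    x=w[m]
    if len(x)>30:
        out=[]
        for lo in np.arange(-.15,.15,.03):
            y=x[(x[:,1]>lo)&(x[:,1]<lo+.03)]
            if len(y)>8: out.append((round(lo+.015,3),round(float(np.percentile(y[:,2],95)),3)))
        print('lip',sg,out)
E
python3 t.py
```

```text
time: 16.65
tool_pos: [0.563, 0.1403, 0.2026]
ee_rot: [2.689, -0.008, 0.139]
wrist_force: [0.0, 0.6, -4.5]
width: 0.0116
finger_force: 30.0
[0.563  0.1403 0.2026] [ 2.689 -0.008  0.139] 0.011590836654542259 [ 0.   0.6 -4.5]
pale 1752 [0.575 0.044 0.214] tilt deg 5.2 [-0.055  0.072  0.996] lowest [0.2   0.224]
lip -1 [(np.float64(-0.135), 0.031), (np.float64(-0.105), 0.028), (np.float64(-0.075), 0.025), (np.float64(-0.045), 0.022), (np.float64(-0.015), 0.018), (np.float64(0.015), 0.02)]
lip 1 [(np.float64(-0.135), 0.032), (np.float64(-0.105), 0.029), (np.float64(-0.075), 0.026), (np.float64(-0.045), 0.023), (np.float64(-0.015), 0.02), (np.float64(0.015), 0.019)]
```

```bash
cat > g.py <<'E'
from h import *
R0=Ro.from_euler('xyz',[2.793,0,.14]);T0=np.array([.5609,.1416,.0182])
F=R0.inv().apply(np.array([.587,-.041,.0025])-T0)        # front in tool frame
C=np.array([.509,-.235,0]);Rc=Ro.from_euler('z',74.55,degrees=True)
def front(): 
    o=robot.get_obs();R=Ro.from_euler('xyz',o['ee_rot']);f=o['tool_pos']+R.apply(F)
    tr=R*R0.inv()*Ro.from_euler('z',98,degrees=True); z=tr.as_matrix()[:,2]; x=tr.as_matrix()[:,0]
    print('front world',f.round(3),'crate',Rc.inv().apply(f-C).round(3),'pitch(nose down +)',np.degrees(np.arcsin(x[2])).round(1),'yaw',np.degrees(np.arctan2(x[1],x[0])).round(1),'joints',o['joint_positions'].round(2))
E
python3 - <<'E'
from g import *
print('F',F.round(4)); front()
o=robot.get_obs();R=Ro.from_euler('xyz',o['ee_rot'])
Rn=Ro.from_euler('z',-20,degrees=True)*R
ft=C+Rc.apply([.045,0,0])+[0,0,.19]
Tn=ft-Rn.apply(F)
print('carry',rel(Tn,Rn.as_euler('xyz')),'TCP',Tn)
q=Ro.from_rotvec([8,0,0],degrees=True);print('tip row shift',((F-q.apply(F))*1000).round(1))
E
```

```text
F [0.0004 0.168  0.0778]
front world [ 0.588 -0.043  0.203] crate [ 0.206 -0.025  0.203] pitch(nose down +) -5.9 yaw 97.9 joints [ 0.43  0.24  1.21 -0.45  1.8   1.78]
carry (array([-23.6, 128.4,  76.7]), array([-0.07, -8.74, 17.99])) TCP [ 0.55919919 -0.01052311  0.18652929]
tip row shift [  0.   12.5 -22.6]
```

```bash
python3 -m crank '[[1,[-0.002,0.01,0.006],[0,0,0]],[1,[-0.004,0.022,0.013],[0,0,0]],[1,[-0.005,0.028,0.017],[0,0,0]],[1,[-0.005,0.028,0.017],[0,0,0]],[1,[-0.004,0.022,0.013],[0,0,0]],[1,[-0.003,0.014,0.008],[0,0,0]],[1,[-0.001,0.004,0.003],[0,0,0]]]'
python3 -m crank '[[1,[0,0,0],[0,-1.4,3]],[1,[0,0,0],[0,-2.4,5]],[1,[0,0,0],[0,-2.4,5]],[1,[0,0,0],[0,-2.4,5]],[1,[0,0,0],[0,0,0]]]'
python3 -c "from g import *; front()"; python3 t.py
```

```text
time: 17.4
tool_pos: [0.5565, -0.0125, 0.183]
ee_rot: [2.688, 0.004, 0.137]
wrist_force: [0.6, 0.2, -4.5]
width: 0.0118
finger_force: 30.0
time: 17.9
tool_pos: [0.5591, -0.0099, 0.1835]
ee_rot: [2.688, -0.001, -0.207]
wrist_force: [0.4, 0.2, -5.0]
width: 0.0114
finger_force: 30.0
front world [ 0.521 -0.191  0.187] crate [ 0.046 -0.     0.187] pitch(nose down +) -6.0 yaw 78.1 joints [ 0.17  0.24  1.25 -0.43  1.81  1.87]
[ 0.5591 -0.0099  0.1835] [ 2.688e+00 -1.000e-03 -2.070e-01] 0.011373966132214046 [ 0.4  0.2 -5. ]
pale 1415 [ 0.538 -0.102  0.195] tilt deg 5.8 [-0.027  0.097  0.995] lowest [0.185 0.205]
lip -1 [(np.float64(-0.135), 0.032), (np.float64(-0.105), 0.029), (np.float64(-0.075), 0.019), (np.float64(-0.045), 0.024), (np.float64(-0.015), 0.022)]
lip 1 [(np.float64(-0.135), 0.032), (np.float64(-0.105), 0.029), (np.float64(-0.075), 0.027), (np.float64(-0.045), 0.023), (np.float64(-0.015), 0.021), (np.float64(0.015), 0.019)]
```

```bash
python3 -m crank '[[1,[0,-0.006,0.013],[0,0,0]],[1,[0,-0.010,0.020],[0,0,0]],[1,[0,-0.007,0.014],[0,0,0]],[1,[0,-0.003,0.007],[0,0,0]],[1,[0,0,0],[0,0,0]]]'
python3 -m crank '[[1,[0,0.006,-0.0113],[4,0,0]],[1,[0,0.0125,-0.0226],[8,0,0]],[1,[0,0.0125,-0.0226],[8,0,0]],[1,[0,0.0125,-0.0226],[8,0,0]],[1,[0,0,0],[0,0,0]]]'
python3 -c "from g import *; front()"
python3 -m crank '[[1,[0,0.0125,-0.0226],[8,0,0]],[1,[0,0.0125,-0.0226],[8,0,0]],[1,[0,0.0125,-0.0226],[8,0,0]],[1,[0,0,0],[0,0,0]],[1,[0,0,0],[0,0,0]],[1,[0,0,0],[0,0,0]]]'
python3 -c "from g import *; front()"; python3 t.py
```

```text
time: 18.45
tool_pos: [0.5569, -0.0108, 0.1232]
ee_rot: [2.687, 0.001, -0.208]
wrist_force: [-0.1, 0.3, -4.7]
width: 0.0116
finger_force: 30.0
time: 18.95
tool_pos: [0.5552, -0.0386, 0.2193]
ee_rot: [-3.11, -0.015, -0.219]
wrist_force: [0.4, -1.5, -2.9]
width: 0.0115
finger_force: 30.0
front world [ 0.521 -0.2    0.136] crate [ 0.036 -0.002  0.136] pitch(nose down +) 21.8 yaw 77.8 joints [-0.19  0.08  1.28  0.03  1.77  1.6 ]
time: 19.55
tool_pos: [0.5435, -0.0771, 0.2719]
ee_rot: [-2.689, -0.002, -0.207]
wrist_force: [0.1, 0.7, -3.2]
width: 0.0118
finger_force: 30.0
front world [ 0.52  -0.192  0.129] crate [0.045 0.001 0.129] pitch(nose down +) 45.9 yaw 78.2 joints [-0.55  0.11  1.21  0.46  1.93  1.37]
[ 0.5435 -0.0771  0.2719] [-2.689e+00 -2.000e-03 -2.070e-01] 0.011755795294030796 [ 0.1  0.7 -3.2]
lip -1 [(np.float64(-0.045), -0.011), (np.float64(-0.015), 0.013), (np.float64(0.015), 0.005)]
lip 1 [(np.float64(-0.105), -0.072), (np.float64(-0.075), -0.046), (np.float64(-0.045), -0.015), (np.float64(-0.015), 0.011), (np.float64(0.015), 0.003)]
```

```bash
python3 -m crank '[[1,[0,0,0],[0,0,0]],[1,[0,0,0],[0,0,0]],[1,[0,0,0],[0,0,0]]]'
cat > b.py <<'E'
from g import *
for n in('scene','side','wrist'):
    s,c=snap(n);hsv=cv2.cvtColor(s['color'],cv2.COLOR_RGB2HSV);q=Rc.inv().apply((c-C).reshape(-1,3)).reshape(c.shape)
    m=((hsv[...,2]>90)&(hsv[...,1]<135)&(hsv[...,0]<35)&(hsv[...,0]>8)&(s['z_map']>0)).astype(np.uint8)
    k,l,st,ce=cv2.connectedComponentsWithStats(m)
    for i in range(1,k):
        p=q[l==i]
        md=np.median(p,0)
        if st[i,4]>25 and abs(md[0])<.35 and abs(md[1])<.3 and md[2]<.4: print(n,st[i,4],ce[i].round(),'crate',md.round(3),'z',np.percentile(p[:,2],[5,95]).round(3),np.ptp(p,axis=0).round(3))
E
python3 b.py
```

```text
time: 19.9
tool_pos: [0.5437, -0.0768, 0.2722]
ee_rot: [-2.688, -0.003, -0.206]
wrist_force: [-0.0, -0.3, -4.3]
width: 0.0116
finger_force: 30.0
scene 54 [ 84. 233.] crate [-0.292 -0.296  0.   ] z [-0.004  0.004] [0.07  0.025 0.013]
scene 30 [213. 253.] crate [ 0.042 -0.148 -0.   ] z [-0.004  0.003] [0.025 0.026 0.01 ]
scene 37 [228. 268.] crate [ 0.105 -0.159 -0.   ] z [-0.003  0.004] [0.034 0.025 0.01 ]
scene 54 [246. 273.] crate [ 0.153 -0.143  0.   ] z [-0.004  0.004] [0.059 0.03  0.012]
scene 121 [206. 298.] crate [ 0.122 -0.264  0.019] z [0.015 0.023] [0.056 0.041 0.015]
scene 52 [218. 299.] crate [ 0.15  -0.25   0.019] z [0.015 0.023] [0.024 0.029 0.012]
scene 52 [226. 300.] crate [ 0.168 -0.24   0.019] z [0.015 0.023] [0.025 0.028 0.011]
side 200 [290. 299.] crate [0.133 0.171 0.017] z [-0.002  0.02 ] [0.086 0.064 0.027]
side 1055 [453. 320.] crate [-0.222 -0.135  0.12 ] z [0.061 0.141] [0.236 0.218 0.147]
side 1053 [406. 345.] crate [-0.203 -0.018  0.071] z [0.026 0.094] [0.165 0.15  0.102]
wrist 146507 [288. 198.] crate [ 0.296 -0.056  0.002] z [-0.251  0.431] [2.934 2.876 
[... 323 characters left out ...]
[0.021 0.097] [0.088 0.073 0.097]
wrist 35 [434. 295.] crate [0.086 0.049 0.179] z [0.176 0.183] [0.008 0.007 0.009]
wrist 35 [368. 299.] crate [0.133 0.046 0.227] z [0.225 0.23 ] [0.006 0.008 0.008]
wrist 36 [398. 307.] crate [0.112 0.057 0.206] z [0.202 0.209] [0.008 0.01  0.01 ]
wrist 27 [431. 304.] crate [0.087 0.058 0.181] z [0.175 0.186] [0.01  0.006 0.012]
wrist 35 [411. 308.] crate [0.102 0.06  0.196] z [0.191 0.202] [0.011 0.007 0.013]
wrist 40 [434. 312.] crate [0.083 0.068 0.177] z [0.173 0.182] [0.009 0.011 0.01 ]
wrist 62 [637. 316.] crate [-0.138  0.097  0.001] z [0.    0.003] [0.044 0.048 0.088]
wrist 36 [316. 347.] crate [0.13  0.027 0.332] z [0.331 0.334] [0.007 0.005 0.004]
```

The blocks show up inside the crate in the wrist view (about (609,168) and (584,238)), and the wrist force matches an empty tray. I'll raise it and level it.

```bash
python3 -m crank '[[1,[0,-0.009,-0.018],[0,0,0]],[1,[0,-0.012,-0.024],[0,0,0]],[1,[0,-0.012,-0.024],[0,0,0]],[1,[0,-0.0092,0.0242],[-8,0,0]],[1,[0,-0.0092,0.0242],[-8,0,0]],[1,[0,-0.0092,0.0242],[-8,0,0]],[1,[0,-0.0092,0.0242],[-8,0,0]],[1,[0,-0.0092,0.0242],[-8,0,0]]]'
python3 - <<'E'
from g import *
front()
Rn=R0; Tn=T0+[0,0,.12]; print('to over place',rel(Tn,Rn.as_euler('xyz')))
o=robot.get_obs();R=Ro.from_euler('xyz',o['ee_rot'])
print('shift only',rel(Tn,o['ee_rot'])[0])
E
python3 b.py | grep -v wrist
```

```text
time: 20.85
tool_pos: [0.5581, -0.012, 0.2381]
ee_rot: [2.896, -0.007, -0.207]
wrist_force: [0.5, -0.3, -3.9]
width: 0.0118
finger_force: 30.0
front world [ 0.521 -0.19   0.204] crate [0.047 0.    0.204] pitch(nose down +) 5.9 yaw 78.2 joints [ 0.04  0.15  1.18 -0.25  1.85  1.76]
to over place (array([ -29.5, -170.6,   59.9]), array([ -5.74,   5.43, -19.12]))
shift only [ -29.5 -170.6   59.9]
scene 126 [299. 170.] crate [0.238 0.002 0.323] z [0.219 0.388] [0.102 0.1   0.186]
scene 379 [321. 183.] crate [0.157 0.169 0.019] z [-0.004  0.379] [0.24  0.28  0.395]
scene 78 [307. 180.] crate [0.26  0.004 0.307] z [0.279 0.33 ] [0.028 0.012 0.064]
scene 35 [179. 195.] crate [-0.169 -0.049 -0.001] z [-0.004  0.004] [0.018 0.042 0.009]
scene 414 [329. 244.] crate [ 0.283  0.047 -0.001] z [-0.005  0.004] [0.077 0.094 0.017]
scene 94 [266. 243.] crate [ 0.144 -0.041  0.   ] z [-0.005  0.004] [0.079 0.041 0.011]
scene 41 [286. 246.] crate [ 0.195 -0.02  -0.   ] z [-0.004  0.002] [0.052 0.024 0.01 ]
scene 52 [218. 299.] crate [ 0.15  -0.25   0.019] z [0.015 0.023] [0.025 0.03  0.011]
scene 52 [226. 300.] crate [ 0.168 -0.24   0.02 ] z [0.016 0.022] [0.023 0.029 0.011]
side 61 [372. 254.] crate [ 0.275 -0.167  0.014] z [-0.004  0.184] [0.283 0.169 0.191]
side 1055 [453. 320.] crate [-0.222 -0.135  0.12 ] z [0.062 0.141] [0.233 0.217 0.146]
side 26 [356. 316.] crate [-0.014  0.026  0.024] z [0.022 0.027] [0.016 0.024 0.005]
side 1051 [406. 345.] crate [-0.203 -0.017  0.071] z [0.026 0.094] [0.167 0.149 0.102]
```

```bash
python3 -m crank '[[1,[-0.004,-0.020,0.008],[0,0,0]],[1,[-0.006,-0.036,0.013],[0,0,0]],[1,[-0.007,-0.04,0.014],[0,0,0]],[1,[-0.007,-0.04,0.014],[0,0,0]],[1,[-0.0055,-0.0346,0.0109],[0,0,0]],[1,[0,0,0],[-1.9,1.8,-6.4]],[1,[0,0,0],[-1.9,1.8,-6.4]],[1,[0,0,0],[-1.9,1.8,-6.3]]]'
python3 -m crank '[[1,[0,0,0],[0,0,0]],[1,[0,0,0],[0,0,0]]]'
python3 -c "
from g import *
front();print(rel(T0,R0.as_euler('xyz')),(R0.inv().apply([0,0,-100])).round(1))"; python3 t.py
```

```text
time: 21.8
tool_pos: [0.5612, 0.1397, 0.1387]
ee_rot: [2.799, 0.002, 0.14]
wrist_force: [-0.1, 0.2, -3.3]
width: 0.0118
finger_force: 30.0
time: 22.0
tool_pos: [0.5606, 0.1397, 0.1386]
ee_rot: [2.8, 0.002, 0.134]
wrist_force: [-0.7, -0.0, -3.6]
width: 0.0119
finger_force: 30.0
front world [ 0.586 -0.043  0.122] crate [ 0.205 -0.023  0.122] pitch(nose down +) 0.4 yaw 97.6 joints [ 0.37  0.23  1.31 -0.33  1.68  1.78]
(array([  0.7, -42.1, 112.8]), array([-0.39,  0.2 , -0.31])) [  0.  -34.2  94. ]
[0.5606 0.1397 0.1386] [2.80e+00 2.00e-03 1.34e-01] 0.011901668153847519 [-0.7 -0.  -3.6]
lip -1 [(np.float64(-0.135), 0.017), (np.float64(-0.105), 0.016), (np.float64(-0.075), 0.017), (np.float64(-0.045), 0.016), (np.float64(-0.015), 0.018)]
lip 1 [(np.float64(-0.135), 0.016), (np.float64(-0.105), 0.016), (np.float64(-0.075), 0.018), (np.float64(-0.045), 0.017), (np.float64(-0.015), 0.018), (np.float64(0.015), 0.019)]
```

```bash
python3 -m crank '[[1,[0,-0.008,0.022],[0,0,0]],[1,[0,-0.010,0.028],[0,0,0]],[1,[0,-0.010,0.028],[0,0,0]],[1,[0,-0.007,0.019],[0,0,0]],[1,[0,-0.002,0.006],[0,0,0]],[1,[0,0,0],[0,0,0]]]'
python3 -m crank '[[1,[0,-0.001,0.003],[0,0,0]],[1,[0,-0.001,0.003],[0,0,0]],[1,[0,-0.001,0.003],[0,0,0]],[1,[0,0,0],[0,0,0]]]'
python3 -c "from g import *; front()"
```

```text
time: 22.65
tool_pos: [0.5595, 0.1394, 0.0274]
ee_rot: [2.797, 0.005, 0.136]
wrist_force: [0.8, 0.1, -3.6]
width: 0.0124
finger_force: 30.0
time: 23.05
tool_pos: [0.5604, 0.1402, 0.0196]
ee_rot: [2.797, 0.002, 0.138]
wrist_force: [-0.2, 0.6, -2.1]
width: 0.0117
finger_force: 30.0
front world [ 0.586 -0.042  0.003] crate [ 0.206 -0.023  0.003] pitch(nose down +) 0.2 yaw 97.9 joints [ 0.37  0.3   1.47 -0.34  1.46  1.85]
```

Touching down (wrist force falling). One last millimetre, then I'll open and withdraw along the handle's lean.

```bash
python3 -m crank '[[1,[0,-0.0005,0.0015],[0,0,0]],[1,[0,0,0],[0,0,0]],[0.45,[0,0,0],[0,0,0]],[0.45,[0,0,0],[0,0,0]],[0.45,[0,0,0],[0,0,0]],[0.45,[0,0,0],[0,0,0]],[0.45,[0,0,-0.02],[0,0,0]],[0.45,[0,0,-0.03],[0,0,0]]]'
python3 -m crank '[[0.45,[0,0,-0.04],[0,0,0]],[0.45,[0,0,-0.04],[0,0,0]],[0.45,[0,0,-0.03],[0,0,0]],[0.45,[0,0,0],[0,0,0]],[0.45,[0,0,0],[0,0,0]]]'
python3 - <<'E'
from g import *
s,c=snap('scene','end.png')
k=np.zeros(c.shape[:2],bool);k[212:290,278:385]=1
k&=(c[...,0]>.46)&(c[...,0]<.70)
for lo,hi in((-.02,.05),(.05,.1)):
    m=k&(c[...,1]>lo)&(c[...,1]<hi)
    for x0 in(.508,.653): 
        z=c[m&(abs(c[...,0]-x0)<.015)][:,2]; print(lo,x0,len(z),np.percentile(z,90).round(4))
print(robot.get_obs()['tool_pos'])
E
```

```text
time: 23.85
tool_pos: [0.5556, 0.1556, 0.0621]
ee_rot: [2.796, 0.009, 0.137]
wrist_force: [-0.1, -0.2, -0.4]
width: 0.0513
finger_force: 0.0
time: 24.35
tool_pos: [0.5529, 0.1937, 0.1677]
ee_rot: [2.798, 0.003, 0.138]
wrist_force: [1.5, 0.2, -0.9]
width: 0.0514
finger_force: 0.0
-0.02 0.508 357 0.0342
-0.02 0.653 373 0.0352
0.05 0.508 282 0.0338
0.05 0.653 317 0.0341
[0.55211928 0.19311377 0.16615252]
```

View pics/end.png

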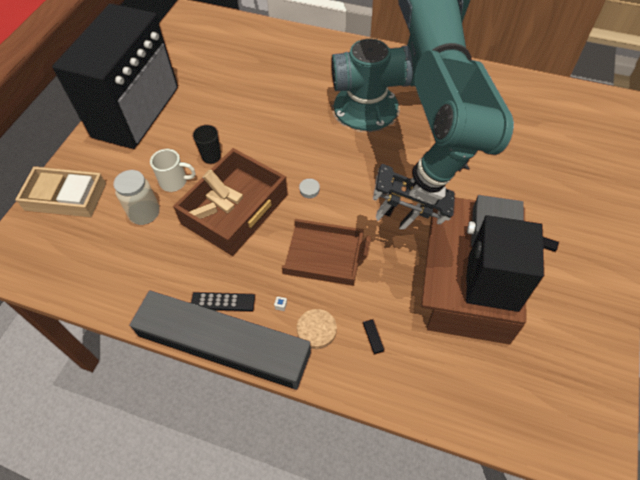

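The empty tray lies flat at (323,250). The blocks are piled in the crate at (190–240, 170–215), and the bystanders are in place. I'll check that the pile is below the rim.

```bash
python3 - <<'E'
from g import *
s,c=snap('scene');hsv=cv2.cvtColor(s['color'],cv2.COLOR_RGB2HSV)
q=Rc.inv().apply((c-C).reshape(-1,3)).reshape(c.shape)
k=np.zeros((480,640),np.uint8);cv2.fillPoly(k,[np.array([[235,150],[288,185],[234,240],[174,207]])],1)
m=(k>0)&(hsv[...,2]>120)&(hsv[...,1]<150)&(q[...,0]<.06)
print(m.sum(),np.percentile(q[m],[1,25,50,75,99],axis=0).round(3).tolist())
n,l,st,ce=cv2.connectedComponentsWithStats(m.astype(np.uint8))
for i in range(1,n):
    if st[i,4]>15:
        p=q[l==i];print(st[i,4],ce[i].round(),np.median(p,0).round(3),p[np.argmax(p[:,2])].round(3),p[np.argmin(p[:,2])].round(3))
print('tray pale',((hsv[...,1]<110)&(hsv[...,2]>150))[222:283,285:360].sum())
E
```

```text
2785 [[-0.089, -0.121, 0.004], [-0.052, -0.048, 0.009], [-0.026, -0.004, 0.012], [0.007, 0.05, 0.029], [0.04, 0.111, 0.094]]
2757 [227. 201.] [-0.025 -0.004  0.012] [-0.074 -0.011  0.106] [-0.003  0.006  0.002]
tray pale 0
```

The highest block corner is at crate x −0.074, z 0.106, so that block leans inside the wall with its centre at about 0.06, below the rim. I'm handing in.

```bash
python3 -c "
from bench import robot; print(robot.close_job())"
```

```text
the job is handed in; nothing more can be done
None
```

I handed the job in at about 24 s of robot time: the empty tray stands flat in front of the shelf and no bystander looks moved; the pile in the crate sits below its rim except one block's top end leaning above it, though I couldn't count all four blocks separately, and no verdict came back.

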